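# Close the hasp of the blue sample case

### The job

The blue sample case is ready to be padlocked: swing the open steel hasp on its top over and down, until it lies flat on the case with the brass staple standing through its slot. The grey case is still being filled, so leave its hasp standing open.

Things in the scene. Friction and masses are not known exactly. Their poses are not given: they have to be found in the camera images.
- blue_case: Blue case, 130 (x) by 180 (y) by 80 mm high, fixed on the bench. Origin: centre of its underside; z up; -x is the side with the black handle, within 35 deg of facing the robot. Steel hasp on top: its hinge axis runs along x through (0, 40, 84.5) mm of this frame; closed, the strap lies from there along -y. Brass staple (wire loop 5 x 22 mm, 20 mm high) at (0, -15) mm, 55 mm from the hinge axis.
- blue_hasp (a joint): Angle of the blue case's hasp in rad: 0 = closed, flat on the top; 1.57 = straight up; stop at 1.9, leaning away from the staple. Starts at 1.05 to 1.7. The hinge is stiff: the strap stays wherever it is left and needs about 1 N at its end to swing. There is no spring or snap.
- blue_hasp_tip (a point): Free end of the blue case's hasp strap, 110 mm from its hinge axis, mid-width. The strap is steel, 36 mm wide, 3 mm thick, with a rounded end; its slot, 12 mm wide and 34 mm long, lies 38 to 72 mm from the hinge axis; beyond 72 mm it is solid.
- grey_hasp (a joint): The same hasp on a second case of the same shape, painted grey: angle in rad as for the blue one. It also starts open, at 1.05 to 1.7.

How it is judged:
By the outcome, as a careful person would: the job done as asked, in the order asked, and still so for the second after the job is handed in, with the robot touching nothing.
It also fails if it takes over 29 s, if anything falls off the work surface, if the arm or the gripper's body presses on something with over 40 N, if the wrist force passes 120 N, or if a joint passes its speed limit or range.

### The arm

A 6-joint arm with a two-finger parallel gripper is mounted at the origin on a cart in front of the work surface, level with it; the furniture and walls round the work are solid. World frame = base frame: x ahead of the robot, y to its left, z up, the work surface at z = 0. Lengths are in m, angles in rad, forces in N, time in s.
With the tool pointing down it reaches from about 0.225 to 0.875 m from the base axis. Payload 3.4 kg.
Tool frame: the origin (TCP) lies at the centre of the arm's flange, where the gripper is bolted on; the fingertips stand manip.tcp_to_tips ahead of it and the grasp point (between the pads) lies 155 mm ahead of it (manip.tcp_to_tips is the distance from the TCP to the fingertips, in m); z points along the fingers, y is the line along which they close (so a half turn about z gives the same grasp; the last joint's range is limited). The gripper opens to 85 mm and grips with 20 to 120 N. Pads are 22 mm wide; open, the fingers measure 114 mm over their backs; the gripper's body (76 mm by 85 mm) begins 54 mm behind the grasp point. The pads swing forward as they close: fully open they stand 13 mm farther back than shut.
Start: joints at [-1.455, 0.276, 1.505, -0, 1.361, -0.121], TCP at [0.135, -0.559, 0.405] pointing down, gripper open.
Joint ranges: [-2.89, 2.89], [-0.75, 2.08], [0.22, 2.7], [-1.18, 4.32], [0.11, 2.71], [-2.7, 2.7]. Speed limits (rad/s): [2.57, 2.57, 3.14, 3.14, 3.14, 3.14].

### API

Orientations are given as a unit quaternion [w, x, y, z].
In Python, from rig import sensors, imaging, manip gives the robot as it stands. The module is installed in compiled form; this text tells all that it offers.
- The arm moves only by the tool jog_arm, never from a script. Its argument "plan" is a list of rows, each an object of numbers: "dx", "dy", "dz": the shift along the tool's x, y, z in mm; "ax", "ay", "az": the turn, a rotation vector about the tool's x, y, z in units of 6 degrees (1.0 is 6 degrees); "grip": the closure, from 0 (fully open) to 1 (shut). A call has 1 to 20 rows; each row shifts and turns the commanded pose from where the row before left it, along the tool's axes as they then stand; what a row does not reach is not made up. A row lasts 1/12 s, in which the tool goes at most 41.7 mm and 7.16 degrees, less where a joint would pass 70% of its speed; a pose out of reach is approached as far as the arm can. A call is refused whole if a number of a shift passes 41.7 or a number of a turn 1, either way. A call with a gripper value outside its range is refused whole. The fingers move at their own pace and stop on an object; "grip_force" is the grip in N (left out, the last holds). Time passes only in rows, so rows that do not move let the fingers close. It gives the time, the measured TCP pose, the force, the opening and the grip force at its end, in the units of the state.
- sensors.get_state(): the state, without advancing time (a new reading comes with each control period).
- imaging.get_image(name): name is "scene" or "side" or "wrist"; returns a dict with "image" (384x512x3 uint8, red, green, blue), "K" (3x3 intrinsics, pixels), "extrinsics" (4x4, takes a point from world to camera coordinates). Camera axes: x right, y up, looking along -z (the intrinsics and any distortion apply to the point x, -y, -z); pixel columns grow to the right and rows downward; lengths in m; the calibration is good to about 2 mm. The wrist camera is an equidistant fisheye: a pixel r from the principal point sees the ray r / f radians off the axis. A picture is of the moment at which its call begins. There is no depth.
- manip.sign_off(): hands the job in; it is judged then, once.
The state is a dict: "clock": time; "qpos": joint angles; "qd": joint speeds; "effort": joint torques, N m; "position": TCP position; "ee_rot": TCP orientation; "contact_force": force on the tool from outside, world axes, zero at the start; "moment": the same for the moment, N m; "width": finger opening in m; "gripper_force": force on a finger pad.
Only numpy, scipy, OpenCV 4.12 (cv2) and the standard library are available. Lean on these libraries where they do the work, as an engineer would, in place of code of your own. Each camera call takes 0.05 s, during which the arm holds its last target. There are 200 camera calls.

## Working session

There is one attempt and no reset: what is moved stays moved. The work goes in short steps, Python scripts to look and compute and a tool call to move; the robot and the scene stay as the last step left them, time stands still between calls to the robot, and variables do not carry over. Pictures are saved under pics/ and viewed, at most 10 in all, crops included, and the job is handed in when it is done.

Besides the shell and the picture viewer there is one more tool, called after "Request:" as name(argument=value, ...) on one line, values as JSON. jog_arm: Moves the arm, as the interface text tells. Its arguments: {"type":"object","properties":{"plan":{"type":"array"},"grip_force":{"type":"number"}},"required":["plan"]}

```bash
mkdir -p pics; python3 - <<'E'
from rig import sensors, imaging, manip
import cv2,numpy as np,pickle
s=sensors.get_state();print(s,manip.tcp_to_tips)
d={}
for n in("scene","side","wrist"):
    r=imaging.get_image(n);d[n]=r;cv2.imwrite(f"pics/{n}0.png",r["image"][:,:,::-1]);print(n,r["K"].tolist(),r["extrinsics"].round(4).tolist(),[k for k in r])
pickle.dump(d,open("d0.pkl","wb"))
a=np.hstack([d["scene"]["image"],d["side"]["image"]]);
E
```

```text
{'clock': 0.0, 'qpos': array([-1.45500077e+00,  2.76619088e-01,  1.50617987e+00, -2.12297638e-05,
        1.36072062e+00, -1.20995522e-01]), 'qd': array([-1.50691856e-03,  1.49914123e-03,  3.79629696e-04, -5.64058825e-05,
       -5.52635717e-04, -3.18606333e-03]), 'effort': array([-2.44278956e-03, -4.16786885e+01, -2.45806915e+01, -3.09548432e-04,
        1.11504659e-02, -3.11996700e-05]), 'position': array([ 0.13485308, -0.55873002,  0.40380705]), 'ee_rot': array([-9.63488134e-04,  9.92998708e-01,  1.18121285e-01, -7.87435493e-06]), 'contact_force': array([ 0.02344834, -0.46781011, -0.21454939]), 'moment': array([ 0.01236193,  0.0470614 , -0.01420892]), 'gripper_force': 0.0, 'width': 0.08571959257264472} 0.1734
scene [[426.53217634140395, 0.0, 248.34349688971344], [0.0, 426.53217634140395, 192.00964864642415], [0.0, 0.0, 1.0]] [[0.9879, 0.1551, -0.0003, -0.4952], [-0.1162, 0.7417, 0.6606, 0.0862], [0.1027, -0.6526, 0.7507, -1.251], [0.0, 0.0, 0.0, 1.0]] ['image', 'K', 'extrinsics']
side [[436.4926387211116, 0.0, 259.02964962452654], [0.0, 436.4926387211116, 184.11842157191452], [0.0, 0.0, 1.0]] [[0.9999, 0.0132, 0.0068, -0.5057], [-0.0134, 0.6062, 0.7952, -0.0019], [0.0064, -0.7952, 0.6063, -0.9531], [0.0, 0.0, 0.0, 1.0]] ['image', 'K', 'extrinsics']
wrist [[297.3186396354542, 0.0, 254.87345250023958], [0.0, 297.3186396354542, 194.9854564707966], [0.0, 0.0, 1.0]] [[0.2348, -0.972, -0.0028, -0.5744], [0.9233, 0.2239, -0.3122, 0.0411], [0.3041, 0.0707, 0.95, -0.3791], [0.0, 0.0, 0.0, 1.0]] ['image', 'K', 'extrinsics']
```

View pics/scene0.png

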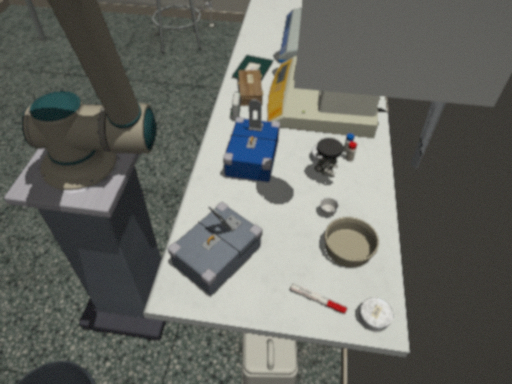

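View pics/side0.png

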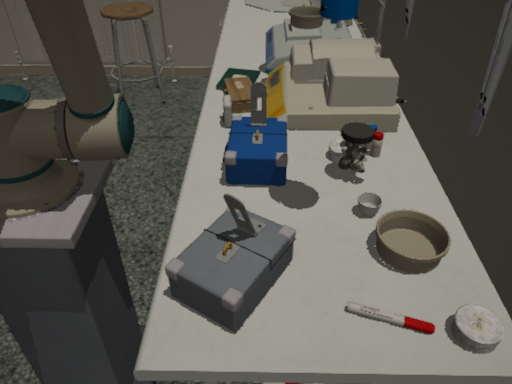

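The scene view shows the blue case at about (252,150) with its hasp standing at (255,112). The grey case is nearer the camera at (215,245). In the side view the blue case is at (257,150), its staple at (258,136) and its strap at (259,103). I'll enlarge both views to pick points.

```bash
python3 - <<'E'
import cv2,numpy as np,pickle
d=pickle.load(open("d0.pkl","rb"))
o=[]
for n,(u,v) in {"scene":(210,85),"side":(215,75)}.items():
    c=d[n]["image"][v:v+115,u:u+80,::-1]
    c=cv2.resize(c,None,fx=5,fy=5,interpolation=cv2.INTER_CUBIC)
    for i in range(0,80,10): cv2.putText(c,str(u+i),(i*5,8),0,.3,(0,255,255));cv2.line(c,(i*5,10),(i*5,16),(0,255,255))
    for i in range(0,115,10): cv2.putText(c,str(v+i),(0,i*5+4),0,.3,(0,255,255))
    o.append(c)
cv2.imwrite("pics/crop1.png",np.hstack(o))
E
```

```text
(no output)
```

View pics/crop1.png

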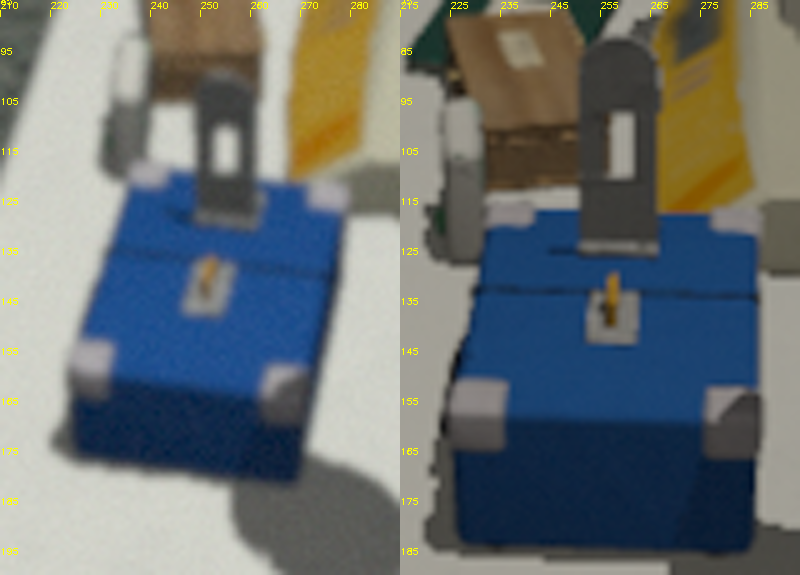

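View pics/wrist0.png

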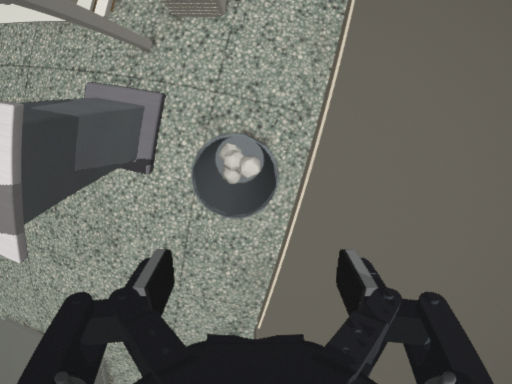

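The crop shows the strap tip at scene (255,99.5) and side (259,83). The staple top is at scene (251.8,137) and side (257.6,130), and the case corners are clear in both views. The wrist camera sees only the floor. Next I'll fit the case pose and hasp angle.

```bash
cat > h.py <<'E'
import numpy as np
from scipy.optimize import least_squares
def proj(r,P):
    E=r["extrinsics"];K=r["K"];c=P@E[:3,:3].T+E[:3,3]
    return np.c_[K[0,2]+K[0,0]*c[:,0]/-c[:,2],K[1,2]-K[1,1]*c[:,1]/-c[:,2]]
def case2w(p,L):
    c,s=np.cos(p[2]),np.sin(p[2]);L=np.asarray(L,float)
    return L@np.array([[c,s,0],[-s,c,0],[0,0,1]])+[p[0],p[1],p[4] if len(p)>4 else 0]
def tip(a,r=.11): return [0,.04-r*np.cos(a),.0845+r*np.sin(a)]
E
python3 - <<'E'
import pickle
from h import *
d=pickle.load(open("d0.pkl","rb"))
x,y=.065,.09
S=np.array([[72,375],[303,397],[78,456],[298,480],[130,163],[348,183],[208,258],[227,225],[226,72]])/5+[210,85]
D=(np.array([[452,418],[757,418],[460,543],[752,550],[486,210],[757,212],[613,275],[619,248],[620,39]])-[400,0])/5+[215,75]
def pts(p): return case2w(p,[[-x,-y,.08],[x,-y,.08],[-x,-y,0],[x,-y,0],[-x,y,.08],[x,y,.08],[0,-.015,.1],[0,.04,.0845],tip(p[3])])
def f(p): return np.r_[(proj(d["scene"],pts(p))-S).ravel(),(proj(d["side"],pts(p))-D).ravel()]
r=least_squares(f,[.5,.3,0,1.4,0],loss="soft_l1");p=r.x
print(p.round(4));print(f(p).reshape(2,-1,2).round(1).tolist());np.save("p.npy",p)
print(pts(p)[6:].round(3))
# free triangulation
for i,n in ((6,"staple"),(7,"hinge"),(8,"tip")):
    g=lambda X:np.r_[proj(d["scene"],X[None])[0]-S[i],proj(d["side"],X[None])[0]-D[i]]
    q=least_squares(g,[.5,.3,.1]);print(n,q.x.round(4),q.fun.round(2))
E
```

```text
[ 0.5001  0.1016 -0.0202  1.4809 -0.0084]
[[[0.0, -2.1], [1.1, -0.6], [-0.0, 1.9], [1.0, 2.9], [1.1, -0.9], [0.6, -0.1], [1.0, 0.5], [0.4, -1.3], [0.5, 0.2]], [[-0.5, -1.7], [0.4, -0.2], [-0.6, 3.5], [-0.2, 3.6], [-0.2, -1.3], [-0.9, -0.5], [-0.4, 1.2], [-0.8, 0.3], [-0.9, -0.1]]]
[[0.5   0.087 0.092]
 [0.501 0.142 0.076]
 [0.501 0.132 0.186]]
staple [0.5    0.0762 0.1013] [ 0.55  0.33 -0.45 -0.23]
hinge [0.5029 0.1203 0.0892] [ 0.07  0.04 -0.06 -0.03]
tip [0.5015 0.1288 0.1873] [ 0.66  0.36 -0.55 -0.25]
```

```bash
python3 - <<'E'
import pickle
from h import *
d=pickle.load(open("d0.pkl","rb"))
x,y=.065,.09
S=np.array([[72,375],[303,397],[130,163],[348,183],[208,258],[226,72]])/5+[210,85]
D=(np.array([[452,418],[757,418],[486,210],[757,212],[613,275],[620,39]])-[400,0])/5+[215,75]
def pts(p): return case2w(p,[[-x,-y,.08],[x,-y,.08],[-x,y,.08],[x,y,.08],[0,-.015,.1],tip(p[3])])
def f(p): return np.r_[(proj(d["scene"],pts(p))-S).ravel(),(proj(d["side"],pts(p))-D).ravel()]
r=least_squares(f,[.5,.1,0,1.4],loss="soft_l1");p=r.x
print(p.round(4));print(f(p).reshape(2,-1,2).round(1).tolist());np.save("p.npy",p)
print(pts(p)[4:].round(4),case2w(p,[[0,.04,.0845]]))
E
```

```text
[ 0.5009  0.0878 -0.0153  1.4779]
[[[-0.7, -0.6], [1.1, 0.8], [0.3, -0.2], [0.4, 0.6], [0.6, 1.5], [0.0, 0.8]], [[-0.6, -1.2], [1.4, 0.1], [-0.6, -1.6], [-0.4, -0.9], [-0.2, 1.1], [-0.7, -1.0]]]
[[0.5007 0.0728 0.1   ]
 [0.5013 0.1176 0.194 ]] [[0.50150088 0.12778563 0.0845    ]]
```

The fit puts the case at (0.501, 0.088) with yaw −0.9°, the hasp at about 1.48 rad and the strap tip at (0.501, 0.118, 0.194). That agrees with the given sizes to about 3 mm. I'll shut the gripper, turn the tool so its x runs along world y, and go behind the strap.

Request:
jog_arm(plan=[{"az": -0.97,"grip": 1},{"az": -0.97,"grip": 1},{"az": -0.97,"grip": 1},{"az": -0.97,"grip": 1},{"az": -0.97,"grip": 1},{"az": -0.97,"grip": 1},{"az": -0.97,"grip": 1},{"az": -0.97,"grip": 1},{"az": -0.97,"grip": 1},{"az": -0.97,"grip": 1},{"az": -0.97,"grip": 1},{"az": -0.97,"grip": 1},{"az": -0.97,"grip": 1}])

```text
$.plan[0]: bad value
```

Request:
jog_arm(plan=[{"dx": 15,"dy": 7.5,"dz": -5,"grip": 1},{"dx": 30,"dy": 15,"dz": -5,"grip": 1},{"dx": 30,"dy": 15,"dz": -5,"grip": 1},{"dx": 30,"dy": 15,"grip": 1},{"dx": 30,"dy": 15,"grip": 1},{"dx": 30,"dy": 15,"grip": 1},{"dx": 30,"dy": 15,"grip": 1},{"dx": 30,"dy": 15,"grip": 1},{"dx": 30,"dy": 15,"grip": 1},{"dx": 30,"dy": 15,"grip": 1},{"dx": 30,"dy": 15,"grip": 1},{"dx": 30,"dy": 15,"grip": 1},{"dx": 30,"dy": 15,"grip": 1},{"dx": 30,"dy": 15,"grip": 1},{"dx": 30,"dy": 15,"grip": 1},{"dx": 30,"dy": 15,"grip": 1},{"dx": 30,"dy": 15,"grip": 1},{"dx": 30,"dy": 15,"grip": 1}])

```text
$.plan[0]: bad value
```

Request:
jog_arm(plan=[{"dx": 0,"dy": 0,"dz": 0,"ax": 0,"ay": 0,"az": -0.97,"grip": 1}])

```text
clock: 0.23
position: [0.1349, -0.5589, 0.4042]
ee_rot: [-0.0, 0.986, 0.169, 0.0]
contact_force: [0.5, 0.1, -0.5]
width: 0.0752
gripper_force: 0.0
```

Request:
jog_arm(plan=[{"dx": 0,"dy": 0,"dz": 0,"ax": 0,"ay": 0,"az": -0.97,"grip": 1},{"dx": 0,"dy": 0,"dz": 0,"ax": 0,"ay": 0,"az": -0.97,"grip": 1},{"dx": 0,"dy": 0,"dz": 0,"ax": 0,"ay": 0,"az": -0.97,"grip": 1},{"dx": 0,"dy": 0,"dz": 0,"ax": 0,"ay": 0,"az": -0.97,"grip": 1},{"dx": 0,"dy": 0,"dz": 0,"ax": 0,"ay": 0,"az": -0.97,"grip": 1},{"dx": 0,"dy": 0,"dz": 0,"ax": 0,"ay": 0,"az": -0.97,"grip": 1},{"dx": 0,"dy": 0,"dz": 0,"ax": 0,"ay": 0,"az": -0.97,"grip": 1},{"dx": 0,"dy": 0,"dz": 0,"ax": 0,"ay": 0,"az": -0.97,"grip": 1},{"dx": 0,"dy": 0,"dz": 0,"ax": 0,"ay": 0,"az": -0.97,"grip": 1},{"dx": 0,"dy": 0,"dz": 0,"ax": 0,"ay": 0,"az": -0.97,"grip": 1},{"dx": 0,"dy": 0,"dz": 0,"ax": 0,"ay": 0,"az": -0.97,"grip": 1},{"dx": 0,"dy": 0,"dz": 0,"ax": 0,"ay": 0,"az": -0.97,"grip": 1}])

```text
clock: 1.23
position: [0.1349, -0.5589, 0.4043]
ee_rot: [-0.0, 0.71, 0.704, 0.0]
contact_force: [-0.6, 0.5, 0.7]
width: 0.0001
gripper_force: 0.0
```

Request:
jog_arm(plan=[{"dx": 15,"dy": 7.5,"dz": -5,"ax": 0,"ay": 0,"az": 0,"grip": 1},{"dx": 30,"dy": 15,"dz": -5,"ax": 0,"ay": 0,"az": 0,"grip": 1},{"dx": 30,"dy": 15,"dz": -5,"ax": 0,"ay": 0,"az": 0,"grip": 1},{"dx": 30,"dy": 15,"dz": 0,"ax": 0,"ay": 0,"az": 0,"grip": 1},{"dx": 30,"dy": 15,"dz": 0,"ax": 0,"ay": 0,"az": 0,"grip": 1},{"dx": 30,"dy": 15,"dz": 0,"ax": 0,"ay": 0,"az": 0,"grip": 1},{"dx": 30,"dy": 15,"dz": 0,"ax": 0,"ay": 0,"az": 0,"grip": 1},{"dx": 30,"dy": 15,"dz": 0,"ax": 0,"ay": 0,"az": 0,"grip": 1},{"dx": 30,"dy": 15,"dz": 0,"ax": 0,"ay": 0,"az": 0,"grip": 1},{"dx": 30,"dy": 15,"dz": 0,"ax": 0,"ay": 0,"az": 0,"grip": 1},{"dx": 30,"dy": 15,"dz": 0,"ax": 0,"ay": 0,"az": 0,"grip": 1},{"dx": 30,"dy": 15,"dz": 0,"ax": 0,"ay": 0,"az": 0,"grip": 1},{"dx": 30,"dy": 15,"dz": 0,"ax": 0,"ay": 0,"az": 0,"grip": 1},{"dx": 30,"dy": 15,"dz": 0,"ax": 0,"ay": 0,"az": 0,"grip": 1},{"dx": 30,"dy": 15,"dz": 0,"ax": 0,"ay": 0,"az": 0,"grip": 1},{"dx": 30,"dy": 15,"dz": 0,"ax": 0,"ay": 0,"az": 0,"grip": 1},{"dx": 30,"dy": 15,"dz": 0,"ax": 0,"ay": 0,"az": 0,"grip": 1},{"dx": 15,"dy": 7.5,"dz": 0,"ax": 0,"ay": 0,"az": 0,"grip": 1}])

```text
clock: 2.73
position: [0.3968, -0.049, 0.4199]
ee_rot: [-0.0, 0.712, 0.703, 0.001]
contact_force: [-0.2, -0.4, 0.3]
width: 0.0004
gripper_force: 0.0
```

Request:
jog_arm(plan=[{"dx": 28,"dy": 14,"dz": 0,"ax": 0,"ay": 0,"az": 0,"grip": 1},{"dx": 28,"dy": 14,"dz": 0,"ax": 0,"ay": 0,"az": 0,"grip": 1},{"dx": 28,"dy": 14,"dz": 0,"ax": 0,"ay": 0,"az": 0,"grip": 1},{"dx": 28,"dy": 14,"dz": 0,"ax": 0,"ay": 0,"az": 0,"grip": 1},{"dx": 28,"dy": 13,"dz": 0,"ax": 0,"ay": 0,"az": 0,"grip": 1},{"dx": 28,"dy": 13,"dz": 0,"ax": 0,"ay": 0,"az": 0,"grip": 1},{"dx": 28,"dy": 13,"dz": 0,"ax": 0,"ay": 0,"az": 0,"grip": 1},{"dx": 20,"dy": 8,"dz": 0,"ax": 0,"ay": 0,"az": 0,"grip": 1},{"dx": 0,"dy": 0,"dz": 0,"ax": 0,"ay": 0,"az": 0,"grip": 1}])

```text
clock: 3.48
position: [0.5032, 0.1658, 0.4194]
ee_rot: [-0.001, 0.711, 0.703, 0.001]
contact_force: [0.7, 0.4, -0.5]
width: -0.0003
gripper_force: 0.0
```

```bash
python3 - <<'E'
from rig import sensors, imaging
import cv2,numpy as np,pickle
from h import *
s=sensors.get_state();print(s["position"],s["ee_rot"])
p=np.load("p.npy");d={}
for n in("side","wrist"):
    r=imaging.get_image(n);d[n]=r
r=d["side"];im=r["image"][:,:,::-1].copy()
c=cv2.resize(im[10:210,190:350],None,fx=2.5,fy=2.5,interpolation=cv2.INTER_CUBIC)
# wrist: overlay predicted tip/staple/hinge (equidistant fisheye)
w=d["wrist"];E=w["extrinsics"];P=case2w(p,[tip(p[3]),[0,-.015,.1],[-.018,.04,.0845],[.018,.04,.0845]])
q=P@E[:3,:3].T+E[:3,3];v=np.c_[q[:,0],-q[:,1],-q[:,2]]
rr=np.hypot(v[:,0],v[:,1]);th=np.arctan2(rr,v[:,2]);uv=w["K"][:2,2]+(v[:,:2].T/rr*th*w["K"][0,0]).T
print(uv.round(1))
wi=w["image"][:,:,::-1].copy()
for u in uv: cv2.circle(wi,tuple(int(a) for a in u.round()),3,(0,0,255),1)
wi=cv2.resize(wi,(400,300))
o=np.zeros((500,800,3),np.uint8);o[:,:400]=c;o[:300,400:]=wi
cv2.imwrite("pics/c2.png",o)
E
```

```text
[0.50317232 0.16579942 0.41944909] [-0.00076688  0.71123003  0.7029581   0.00108183]
[[255.3 273. ]
 [255.2 260.6]
 [238.9 209.6]
 [271.9 209.7]]
```

View pics/c2.png

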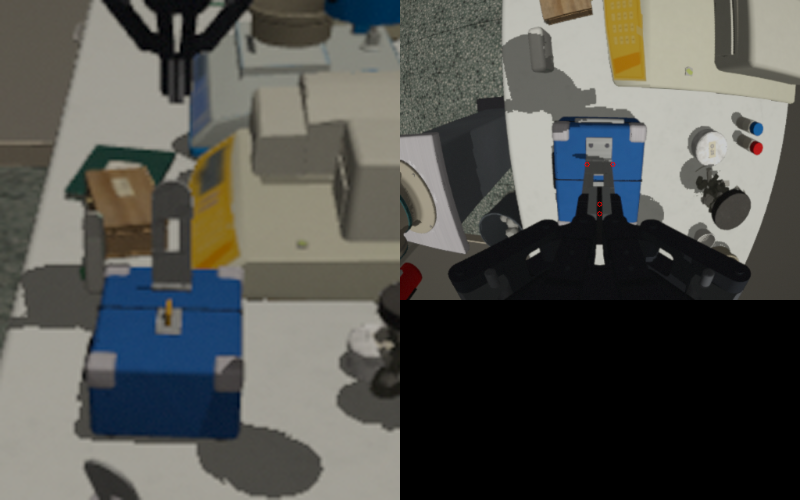

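In the side crop the closed fingertips hang above and behind the strap, at (177,100) against the strap at (173,235). That puts them in line in x within about 2 mm. In the wrist view the hinge plate at (600,150) agrees with the prediction. Now I descend behind the strap and begin the push.

Request:
jog_arm(plan=[{"dx": 0,"dy": -1,"dz": 20,"ax": 0,"ay": 0,"az": 0,"grip": 1},{"dx": 0,"dy": -1,"dz": 20,"ax": 0,"ay": 0,"az": 0,"grip": 1},{"dx": 0,"dy": 0,"dz": 20,"ax": 0,"ay": 0,"az": 0,"grip": 1},{"dx": 0,"dy": 0,"dz": 16,"ax": 0,"ay": 0,"az": 0,"grip": 1},{"dx": -12,"dy": 0,"dz": 0,"ax": 0,"ay": 0,"az": 0,"grip": 1},{"dx": -12,"dy": 0,"dz": 0,"ax": 0,"ay": 0,"az": 0,"grip": 1},{"dx": -8,"dy": 0,"dz": 0,"ax": 0,"ay": 0,"az": 0,"grip": 1},{"dx": -8,"dy": 0,"dz": 0,"ax": 0,"ay": 0,"az": 0,"grip": 1},{"dx": -8,"dy": 0,"dz": 0,"ax": 0,"ay": 0,"az": 0,"grip": 1},{"dx": -7.4,"dy": 0,"dz": 2,"ax": 0,"ay": 0,"az": 0,"grip": 1},{"dx": -7.4,"dy": 0,"dz": 2,"ax": 0,"ay": 0,"az": 0,"grip": 1},{"dx": -7.4,"dy": 0,"dz": 3,"ax": 0,"ay": 0,"az": 0,"grip": 1},{"dx": -7,"dy": 0,"dz": 4,"ax": 0,"ay": 0,"az": 0,"grip": 1},{"dx": -7,"dy": 0,"dz": 4,"ax": 0,"ay": 0,"az": 0,"grip": 1},{"dx": -7,"dy": 0,"dz": 4,"ax": 0,"ay": 0,"az": 0,"grip": 1}])

```text
clock: 4.83
position: [0.4993, 0.0703, 0.3241]
ee_rot: [-0.0, 0.712, 0.702, -0.0]
contact_force: [0.4, 1.0, -0.7]
width: -0.0001
gripper_force: 0.3
```

```bash
python3 - <<'E'
from rig import sensors, imaging
import cv2,numpy as np
s=sensors.get_state();print(s["position"],s["contact_force"])
o=[]
for n,(u,v) in {"scene":(210,65),"side":(210,55)}.items():
    im=imaging.get_image(n)["image"][v:v+125,u:u+80,::-1]
    o.append(cv2.resize(im,None,fx=4,fy=4,interpolation=cv2.INTER_CUBIC))
cv2.imwrite("pics/c3.png",np.hstack(o))
E
```

```text
[0.49933859 0.07029697 0.32410429] [ 0.42061092  1.02237781 -0.67990366]
```

View pics/c3.png

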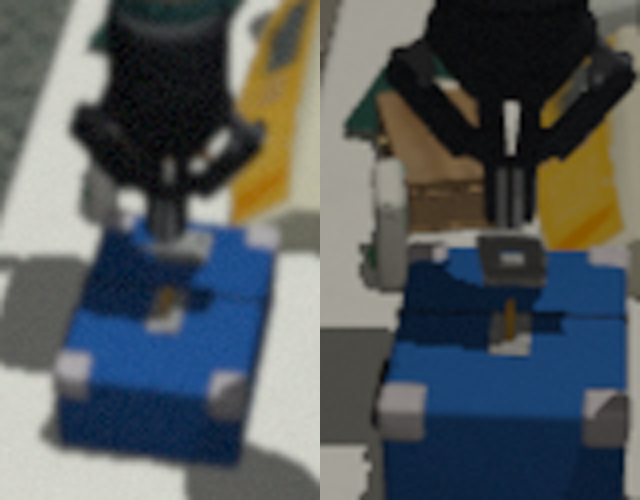

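The strap has swung over towards the staple, with its slot at side-crop (512,258) heading over the brass loop at (510,320). The fingers follow above it. I'll continue along the arc and stop just short of flat.

Request:
jog_arm(plan=[{"dx": -5,"dy": 1,"dz": 6,"ax": 0,"ay": 0,"az": 0,"grip": 1},{"dx": -5,"dy": 1,"dz": 6,"ax": 0,"ay": 0,"az": 0,"grip": 1},{"dx": -5,"dy": 0,"dz": 6,"ax": 0,"ay": 0,"az": 0,"grip": 1},{"dx": -5,"dy": 0,"dz": 7,"ax": 0,"ay": 0,"az": 0,"grip": 1},{"dx": -4,"dy": 0,"dz": 7,"ax": 0,"ay": 0,"az": 0,"grip": 1},{"dx": -4,"dy": 0,"dz": 7,"ax": 0,"ay": 0,"az": 0,"grip": 1},{"dx": -3,"dy": 0,"dz": 7,"ax": 0,"ay": 0,"az": 0,"grip": 1},{"dx": -2,"dy": 0,"dz": 7,"ax": 0,"ay": 0,"az": 0,"grip": 1},{"dx": 0,"dy": 0,"dz": 5,"ax": 0,"ay": 0,"az": 0,"grip": 1},{"dx": 0,"dy": 0,"dz": 0,"ax": 0,"ay": 0,"az": 0,"grip": 1}])

```text
clock: 5.77
position: [0.5005, 0.0378, 0.2654]
ee_rot: [-0.001, 0.712, 0.702, -0.001]
contact_force: [-0.3, 0.2, -0.2]
width: 0.0001
gripper_force: 0.0
```

Request:
jog_arm(plan=[{"dx": 0,"dy": 0,"dz": 2,"ax": 0,"ay": 0,"az": 0,"grip": 1},{"dx": 0,"dy": 0,"dz": 2,"ax": 0,"ay": 0,"az": 0,"grip": 1},{"dx": 0,"dy": 0,"dz": 0,"ax": 0,"ay": 0,"az": 0,"grip": 1}])

```text
clock: 6.02
position: [0.501, 0.0381, 0.2626]
ee_rot: [0.0, 0.712, 0.702, -0.0]
contact_force: [-0.4, -0.6, 0.4]
width: -0.0002
gripper_force: 0.0
```

Request:
jog_arm(plan=[{"dx": 0,"dy": 0,"dz": 1.5,"ax": 0,"ay": 0,"az": 0,"grip": 1},{"dx": 0,"dy": 0,"dz": 1.5,"ax": 0,"ay": 0,"az": 0,"grip": 1},{"dx": 0,"dy": 0,"dz": 0,"ax": 0,"ay": 0,"az": 0,"grip": 1}])

```text
clock: 6.27
position: [0.501, 0.038, 0.2596]
ee_rot: [0.0, 0.712, 0.702, 0.0]
contact_force: [-0.8, -0.7, 1.3]
width: 0.0
gripper_force: 0.0
```

Request:
jog_arm(plan=[{"dx": 0,"dy": 0,"dz": 1,"ax": 0,"ay": 0,"az": 0,"grip": 1},{"dx": 0,"dy": 0,"dz": 0,"ax": 0,"ay": 0,"az": 0,"grip": 1}])

```text
clock: 6.43
position: [0.501, 0.038, 0.2593]
ee_rot: [0.0, 0.712, 0.702, 0.0]
contact_force: [-1.9, 0.8, 3.5]
width: -0.0001
gripper_force: 2.1
```

Request:
jog_arm(plan=[{"dx": 0,"dy": 0,"dz": 1.5,"ax": 0,"ay": 0,"az": 0,"grip": 1},{"dx": 0,"dy": 0,"dz": 0,"ax": 0,"ay": 0,"az": 0,"grip": 1},{"dx": 0,"dy": 0,"dz": 0,"ax": 0,"ay": 0,"az": 0,"grip": 1}])

```text
clock: 6.68
position: [0.501, 0.038, 0.2591]
ee_rot: [0.0, 0.712, 0.702, 0.0]
contact_force: [-4.3, -0.4, 14.0]
width: 0.0001
gripper_force: 6.6
```

The tips stop hard at z = 0.0857 with 14 N, which is the flat strap's top height. I'll back off straight up and look.

Request:
jog_arm(plan=[{"dx": 0,"dy": 0,"dz": -4,"ax": 0,"ay": 0,"az": 0,"grip": 1},{"dx": 0,"dy": 0,"dz": -20,"ax": 0,"ay": 0,"az": 0,"grip": 1},{"dx": 0,"dy": 0,"dz": -30,"ax": 0,"ay": 0,"az": 0,"grip": 1},{"dx": 0,"dy": 0,"dz": -35,"ax": 0,"ay": 0,"az": 0,"grip": 1},{"dx": 20,"dy": 0,"dz": -30,"ax": 0,"ay": 0,"az": 0,"grip": 1},{"dx": 30,"dy": 0,"dz": -20,"ax": 0,"ay": 0,"az": 0,"grip": 1},{"dx": 35,"dy": 0,"dz": 0,"ax": 0,"ay": 0,"az": 0,"grip": 1},{"dx": 35,"dy": 0,"dz": 0,"ax": 0,"ay": 0,"az": 0,"grip": 1},{"dx": 20,"dy": 0,"dz": 0,"ax": 0,"ay": 0,"az": 0,"grip": 1},{"dx": 0,"dy": 0,"dz": 0,"ax": 0,"ay": 0,"az": 0,"grip": 1},{"dx": 0,"dy": 0,"dz": 0,"ax": 0,"ay": 0,"az": 0,"grip": 1}])

```text
clock: 7.6
position: [0.5026, 0.1787, 0.396]
ee_rot: [0.0, 0.711, 0.703, -0.0]
contact_force: [-0.4, -1.1, -0.0]
width: -0.0001
gripper_force: 0.0
```

```bash
python3 - <<'E'
from rig import sensors, imaging
import cv2,numpy as np
from h import *
s=sensors.get_state();print(s["position"],s["contact_force"])
p=np.load("p.npy");o=[]
for n,(u,v) in {"scene":(165,100),"side":(165,90)}.items():
    r=imaging.get_image(n);print(n,proj(r,case2w(p,[[0,-.07,.086],[0,-.015,.1]]))-[u,v])
    o.append(cv2.resize(r["image"][v:v+190,u:u+130,::-1],None,fx=3,fy=3,interpolation=cv2.INTER_CUBIC))
cv2.imwrite("pics/c4.png",np.hstack(o))
E
```

```text
[0.5026417  0.17874423 0.39595509] [-0.40249941 -1.11077759 -0.01736871]
scene [[83.82039617 55.51239819]
 [87.21470734 38.12497241]]
side [[91.59223766 60.32260848]
 [92.44831931 41.09285995]]
```

View pics/c4.png

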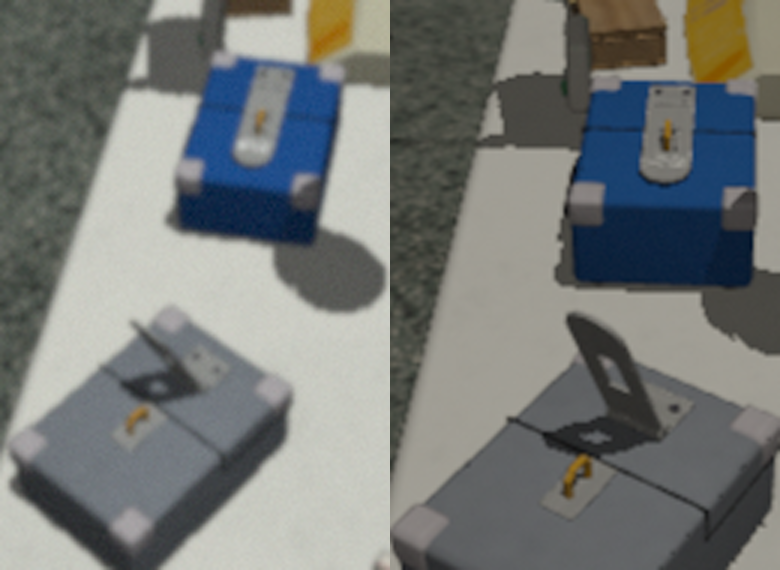

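The blue strap lies flat with its end at side-crop (666,180), as predicted for closed. The brass staple stands through the slot at (667,135). The grey hasp still stands open at (610,370) and is untouched, and the arm is clear of everything.

```bash
python3 -c "
from rig import manip
print(manip.sign_off())"
```

```text
the job is handed in; nothing more can be done
None
```

The blue case's hasp is closed flat with the brass staple through its slot, the grey hasp still stands open, and the job was handed in at about 8 s with the arm clear.

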